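# Set the key bar and hang the green room key

### The job

At the library desk, first swing the hanger's brass swivel bar round until it lies directly over the green stud on the hanger's base, and let go of it to see that it stays there. Then take the green key paddle out of the rack and hang it on the bar by its eye, leaving it hanging still with the bar still over the green stud. Leave the other paddles in the rack, and do not knock the mug or the bottle.

Things in the scene. Friction and masses are not known exactly. Their poses are not given: they have to be found in the camera images.
- hanger: Fixed key hanger: light round wooden base 190 mm across and 16 mm thick, with a vertical steel post at its centre that carries the swivelling bar; its top (the bar's collar, 28 mm across) is 210 mm above the desk. Origin: centre of the base's underside, on the bar's hinge axis. Its x axis is the bar's direction at joint value 0 (roughly away from the robot), z up.
- keybar (a joint): Swivel angle of the bar about the post, rad, 0 along the hanger's x axis, positive counter-clockwise seen from above, stops at -1.3 and 1.3. A friction hinge: it stays where it is left and turns under about 0.2 N m (about 2 N pushed sideways 90 mm from the axis).
- bar_pivot (a point): Point on the hinge axis at the height of the bar's centre line, 195 mm above the desk; turns with the bar. Its x axis runs along the bar towards the free end, z up. The bar is a round brass rod 8 mm thick, level and straight from the collar to 127 mm from the axis.
- bar_tip (a point): Centre of the bar's round free end, 139 mm from the hinge axis: the last 12 mm bend upwards and end 7 mm higher (centre 202 mm above the desk), so the whole end fits in heights 191 to 206 mm. Turns with the bar.
- stud_green: Green fixed stud, 20 mm across and 13 mm tall, on top of the hanger's base, 60 to 80 mm from the post. Origin: centre of its underside, 16 mm above the desk. The bar passes above it when it is set.
- stud_orange: Orange stud of the same size, on the other side of the base; not the one wanted. Origin as for the green stud.
- rack: Fixed light wooden rack, 56 mm deep (its x), 264 mm long (its y), 47 mm tall, with three slots in a row along y at -80, 0 and 80 mm. Each slot is 60 mm long (y), 10.4 mm wide (x), its floor 12 mm above the desk; each holds one paddle standing upright, its faces towards the rack's x. Origin: centre of the underside.
- paddle_green: The wanted key paddle, a flat green plate 8 mm thick (its x), 56 mm wide (its y), 135 mm tall (its z), 60 g or so, with a round 26 mm eye through its thickness, eye centre 80 mm above the lower end (so 42 mm of solid plate lies above the eye). Origin: centre of the lower end. Both faces are alike.
- paddle_green_eye (a point): Centre of the green paddle's eye, mid thickness; axes as the paddle's (x is the eye's axis).
- paddle_orange: Bystander key paddle, a flat orange plate 8 mm thick (its x), 56 mm wide (its y), 135 mm tall (its z), 60 g or so, with a round 26 mm eye through its thickness, eye centre 80 mm above the lower end (so 42 mm of solid plate lies above the eye). Origin: centre of the lower end. Both faces are alike.
- paddle_white: Bystander key paddle, a flat white plate 8 mm thick (its x), 56 mm wide (its y), 135 mm tall (its z), 60 g or so, with a round 26 mm eye through its thickness, eye centre 80 mm above the lower end (so 42 mm of solid plate lies above the eye). Origin: centre of the lower end. Both faces are alike.
- mug: Bystander: blue mug standing beside the hanger, 80 mm across, 90 mm tall, with a handle reaching some 35 mm further. Origin: centre of the underside.
- bottle: Bystander: steel drinking bottle standing on the other side of the hanger, 64 mm across, 210 mm tall. Origin: centre of the underside.
There are look-alikes about, which are no part of the job. Leave any pink or turquoise look-alike of the hanger alone.

How it is judged:
By the outcome, as a careful person would: the job done as asked, in the order asked, and still so for the second after the job is handed in, with the robot touching nothing.
It also fails if it takes over 64 s, if anything falls off the work surface, if the arm or the gripper's body presses on something with over 40 N, if the wrist force passes 120 N, or if a joint passes its speed limit or range.

### The arm

A 6-joint arm with a two-finger parallel gripper is mounted at the origin on the work surface. World frame = base frame: x ahead of the robot, y to its left, z up, the work surface at z = 0. Lengths are in mm, angles in rad, forces in N, time in s.
With the tool pointing down it reaches from about 350 to 975 mm from the base axis. Payload 7.1 kg.
Tool frame: the origin (TCP) lies on the front face of the gripper's body, between the roots of the fingers; the fingertips stand 80 mm ahead of it and the grasp point (between the pads) lies 61 mm ahead of it (env.tips_ahead is the distance from the TCP to the fingertips, in mm); z points along the fingers, y is the direction in which the jaws open and shut (so a half turn about z gives the same grasp; the last joint's range is limited). The gripper opens to 88 mm and grips with 3 to 60 N. Pads are 20 mm wide; open, the fingers measure 115 mm over their backs; the gripper's body (75 mm by 178 mm) begins 61 mm behind the grasp point.
Start: joints at [-1.302, 0.423, 1.63, -0, 1.089, -0.019], TCP at [177.42, -599.272, 302.675] pointing down, gripper open.
Joint ranges: [-3, 3], [-0.9, 2.11], [0.09, 2.58], [-1.31, 4.45], [0.11, 2.69], [-2.54, 2.54]. Speed limits (rad/s): [2.39, 2.39, 3.01, 3.14, 3.14, 3.14].

### API

Orientations are given as a unit quaternion [x, y, z, w].
In Python, from station import env, set_gripper, viewer, workorder gives the robot as it stands. Calls block until the motion is done:
- env.reach(position, orientation): joint-space move of the TCP to a pose.
- env.move_l(position, rot=None, rate=150, f_stop=None): straight line of the TCP; rot=None keeps the orientation; rate is the mean speed in mm/s. With f_stop (N) it stops when the force on the tool has changed by that much, and returns True; else False.
- env.move_joints(angles): joint-space move.
- set_gripper(opening): finger opening in mm; the grip force is fixed at half the most; returns when the fingers have stopped.
- env.hold(seconds).
- env.ik(position, orientation): joint angles nearest the present ones, or None.
- env.read_state(): the state.
- viewer.camera(name): name is "scene" or "top"; returns the picture (400x640x3 uint8, blue, green, red); there is no depth.
- viewer.camera_params(name): a dict with "fx", "fy", "cx", "cy" (pixels), "pose" (4x4, takes a point from camera to world coordinates). Camera axes: x right, y up, looking along -z (the intrinsics and any distortion apply to the point x, -y, -z); pixel columns grow to the right and rows downward; lengths in mm; the calibration is good to about 2 mm. A picture is of the moment at which its call begins. camera_params takes no time and is no camera call.
A pose or a line that the arm cannot do raises env.IKError and nothing moves.
- workorder.sign_off(): hands the job in, once; it reports no verdict.
The state is a dict: "time_s": time; "qpos": joint angles; "dq": joint speeds; "tau": joint torques, N m; "tool_pos": TCP position; "orientation": TCP orientation; "force": force on the tool from outside, world axes, zero at the start; "wrist_torque": the same for the moment, N m; "width": finger opening in mm.
Only numpy, scipy, OpenCV 4.12 (cv2) and the standard library are available. Lean on these libraries where they do the work, as an engineer would, in place of code of your own. Each camera call takes 0.05 s, during which the arm holds its last target. There are 200 camera calls.

## Working session

There is one attempt and no reset: what is moved stays moved. The work goes in short steps, each a Python script; the robot and the scene stay as the last script left them, time stands still between calls to the robot, and variables do not carry over. Pictures are saved under pics/ and viewed, about 8 in all and at most 12, crops included, and the job is handed in when it is done.

```bash
ls; mkdir -p pics
python3 - <<'E'
from station import env, viewer
import cv2, numpy as np
np.set_printoptions(precision=4,suppress=True)
for n in("scene","top"):
    cv2.imwrite(f"pics/{n}0.png",viewer.camera(n)); p=viewer.camera_params(n); print(n,p)
s=env.read_state(); print(s)
E
```

```text
pics
scene {'fx': 488.577686794383, 'fy': 488.577686794383, 'cx': 326.02673573552624, 'cy': 207.5429829458031, 'pose': array([[  -0.62  ,   -0.537 ,    0.572 , 1304.8938],
       [   0.7846,   -0.4261,    0.4503,  585.7724],
       [   0.0019,    0.728 ,    0.6856,  998.2595],
       [   0.    ,    0.    ,    0.    ,    1.    ]])}
top {'fx': 397.36838288304, 'fy': 397.36838288304, 'cx': 313.2893755582536, 'cy': 205.89434060475483, 'pose': array([[   0.008 ,    0.995 ,   -0.0995,  482.7185],
       [  -0.9997,    0.0101,    0.0207,   24.8947],
       [   0.0216,    0.0993,    0.9948, 1258.8924],
       [   0.    ,    0.    ,    0.    ,    1.    ]])}
{'time_s': 0.1, 'qpos': array([-1.302 ,  0.4238,  1.6306,  0.    ,  1.0886, -0.019 ]), 'dq': array([ 0.0014, -0.0001, -0.0017,  0.0006,  0.0004,  0.0005]), 'tau': array([ -0.0006, -54.5616, -27.4325,   0.0645,   0.0188,  -0.    ]), 'tool_pos': array([ 177.3211, -598.9089,  301.9881]), 'orientation': array([ 0.9897,  0.1434, -0.0001, -0.0007]), 'force': array([ 0.0586, -0.0232, -1.0218]), 'wrist_torque': array([-0.0189,  0.0303, -0.0047]), 'width': 87.87256763572685}
```

View pics/scene0.png

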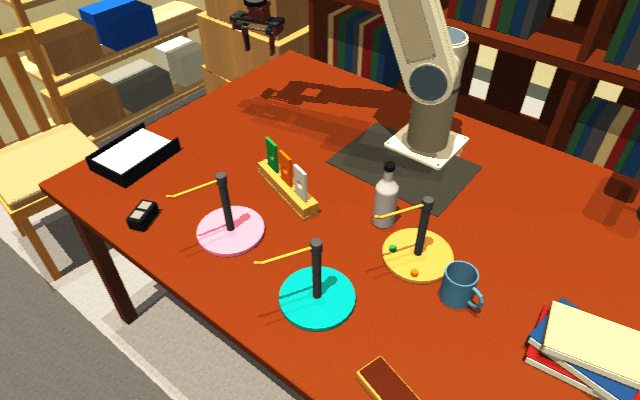

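View pics/top0.png

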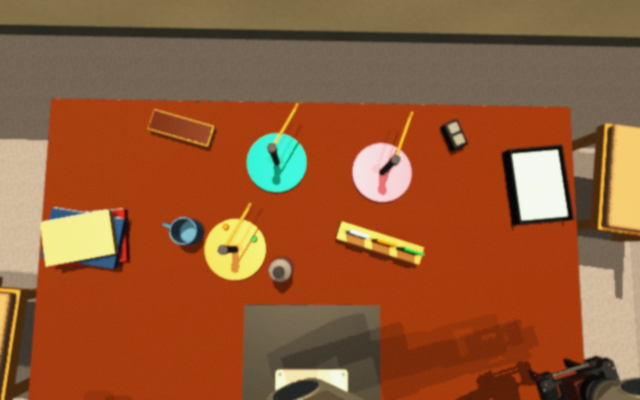

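```bash
cat > h.py <<'E'
import cv2, numpy as np
from station import env, set_gripper, viewer, workorder
from scipy.spatial.transform import Rotation as R
from scipy.optimize import least_squares
np.set_printoptions(precision=3,suppress=True)
def proj(n,P):
    c=viewer.camera_params(n); T=np.linalg.inv(c["pose"]); q=T[:3,:3]@np.asarray(P,float)+T[:3,3]
    return np.array([c["cx"]+c["fx"]*q[0]/-q[2], c["cy"]+c["fy"]*-q[1]/-q[2]])
def ray(n,uv):
    c=viewer.camera_params(n); d=np.array([(uv[0]-c["cx"])/c["fx"],-(uv[1]-c["cy"])/c["fy"],-1])
    return c["pose"][:3,3], c["pose"][:3,:3]@d
def atz(n,uv,z):
    o,d=ray(n,uv); return o+d*(z-o[2])/d[2]
def tri(a,b):  # a: scene px, b: top px
    f=lambda P: np.r_[proj("scene",P)-a, proj("top",P)-b]
    s=least_squares(f,[600,0,100]); return s.x, np.abs(s.fun).max()
def crop(im,x,y,w,h,k):
    c=cv2.resize(im[y:y+h,x:x+w],None,fx=k,fy=k,interpolation=cv2.INTER_CUBIC)
    for u in range(-(-x//10)*10,x+w,10):
        cv2.line(c,(int((u-x+.5)*k),0),(int((u-x+.5)*k),8 if u%50 else 16),(255,255,255),1)
        if u%20==0: cv2.putText(c,str(u),(int((u-x+.5)*k)-10,26),0,.35,(255,255,255),1)
    for v in range(-(-y//10)*10,y+h,10):
        cv2.line(c,(0,int((v-y+.5)*k)),(8,int((v-y+.5)*k)),(255,255,255),1)
        if v%20==0: cv2.putText(c,str(v),(10,int((v-y+.5)*k)+4),0,.35,(255,255,255),1)
    return c
def panels(specs,name):
    ims={}
    for n in {s[0] for s in specs}: ims[n]=viewer.camera(n)
    t=[crop(ims[s[0]],s[1],s[2],s[3],s[3]*3//4,400/s[3])[:300,:400] for s in specs]
    t=[cv2.copyMakeBorder(a,0,300-a.shape[0],0,400-a.shape[1],0) for a in t]
    o=np.vstack([np.hstack(t[i:i+2]) for i in range(0,len(t),2)]); cv2.imwrite(name,o)
E
python3 - <<'E'
from h import *
panels([("top",190,198,120),("top",332,210,100),("scene",365,180,120),("scene",240,130,120)],"pics/p1.png")
E
```

```text
(no output)
```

View pics/p1.png

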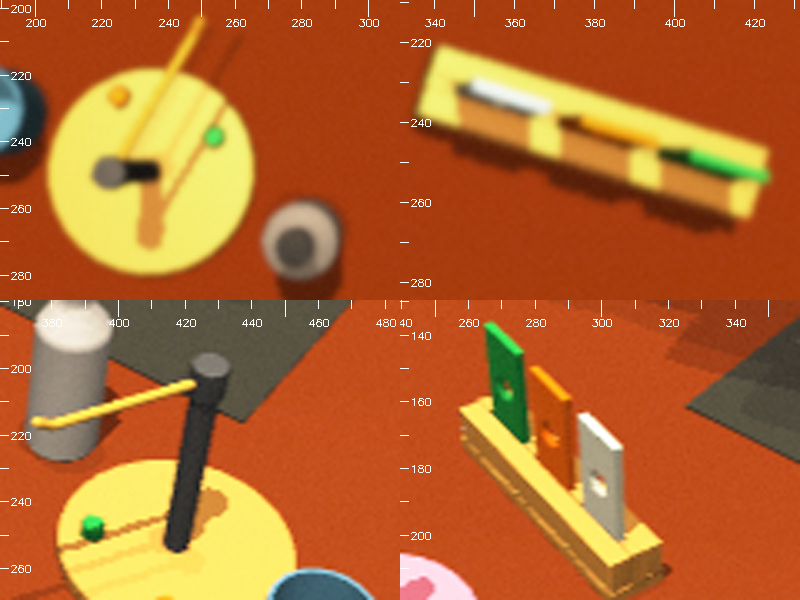

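Run:
```python
from h import *
A=lambda n,u,z:print(n,u,z,atz(n,u,z))
print("collar",tri((427.8,199),(222.2,249.4)))
print("gstud",tri((392.1,245.5),(253.4,238.9)))
print("tip",tri((375.6,216.1),(249.8,203.2)))
print("root",tri((422.1,204.7),(227,243.1)))
A("top",(234.8,249),16)
A("top",(222.2,249.4),210);A("scene",(427.8,199),210)
A("top",(253.4,238.9),29);A("scene",(392.1,245.5),29)
A("top",(249.8,203.2),202);A("scene",(375.6,216.1),202)
A("scene",(417.5,253),16)
print("rack top corners")
for u in((341.75,220.75),(423.75,247),(418.5,264)):A("top",u,47)
for u in((257.5,161),(303.1,209.9),(317.8,201.8)):A("scene",u,47)
print("paddle green")
for u in((404.5,248.25),(423.5,254)):A("top",u,147)
for u in((265.3,137),(276.7,145.4)):A("scene",u,147)
A("scene",(271,156.5),92)
print("white");
for u in((471/4+332-100.5,78/4+209.5),(551/4+231.5,110/4+209.5)):A("top",u,147)
print("bottle top");A("top",(190+295/3.33,198+247/3.33),210)
```

```text
collar (array([470.955, 240.326, 209.062]), np.float64(0.007681457607247921))
gstud (array([502.755, 180.999,  30.388]), np.float64(0.5280636424590739))
tip (array([593.45 , 172.303, 204.057]), np.float64(0.12810325765553898))
root (array([486.162, 232.867, 197.005]), np.float64(0.9158741664700756))
top (234.8, 249) 16 [470.338 241.118  16.   ]
top (222.2, 249.4) 210 [470.977 240.116 210.   ]
scene (427.8, 199) 210 [471.933 240.751 210.   ]
top (253.4, 238.9) 29 [501.79  182.729  29.   ]
scene (392.1, 245.5) 29 [502.49  179.316  29.   ]
top (249.8, 203.2) 202 [593.879 172.268 202.   ]
scene (375.6, 216.1) 202 [591.428 171.471 202.   ]
scene (417.5, 253) 16 [472.395 241.671  16.   ]
rack top corners
top (341.75, 220.75) 47 [559.085 -87.756  47.   ]
top (423.75, 247) 47 [ 481.191 -338.571   47.   ]
top (418.5, 264) 47 [ 429.669 -321.501   47.   ]
scene (257.5, 161) 47 [ 477.466 -341.526   47.   ]
scene (303.1, 209.9) 47 [559.052 -83.778  47.   ]
scene (317.8, 201.8) 47 [506.974 -72.529  47.   ]
paddle green
top (404.5, 248.25) 147 [ 477.411 -254.336  147.   ]
top (423.5, 254) 147 [ 461.841 -307.491  147.   ]
scene (265.3, 137) 147 [ 465.628 -307.517  147.   ]
scene (276.7, 145.4) 147 [ 475.764 -251.947  147.   ]
scene (271, 156.5) 92 [ 475.056 -281.062   92.   ]
white
top (349.25, 229.0) 147 [529.835 -99.532 147.   ]
top (369.25, 237.0) 147 [ 507.955 -155.617  147.   ]
bottle top
top (278.5885885885886, 272.17417417417414) 210 [413.147  92.105 210.   ]
```

```bash
cat >> h.py <<'E'
def down(b): return (R.from_euler('z',b)*R.from_euler('x',np.pi)).as_quat()
def best(p,b):  # choose half turn with smaller last joint
    c=[(abs(j[5]),q) for q in (down(b),down(b+np.pi)) if (j:=env.ik(p,q)) is not None]
    return min(c,key=lambda t:t[0])[1]
HUB=np.array([471.2,240.7])
def on_bar(a,r,z): return [*(HUB+r*np.array([np.cos(a),np.sin(a)])),z]
def stud():
    out={}
    for n,box in(("top",(190,210,90,80)),("scene",(375,235,40,25))):
        im=viewer.camera(n); x,y,w,h=box; c=im[y:y+h,x:x+w].astype(float)
        m=(c[...,1]>1.4*c[...,2])&(c[...,1]>1.4*c[...,0])&(c[...,1]>50)
        v,u=np.nonzero(m); out[n]=np.array([u.mean()+x,v.mean()+y]); print(n,"stud px",out[n],m.sum(),atz(n,out[n],22.5))
    return out
E
python3 - <<'E'
from h import *
s=stud(); print(tri(s["scene"],s["top"]))
# base disc from colour: hull ellipse
for n,(x,y,w,h) in(("top",(190,205,90,90)),("scene",(375,220,90,70))):
    c=viewer.camera(n)[y:y+h,x:x+w]; H=cv2.cvtColor(c,cv2.COLOR_BGR2HSV)
    m=((H[...,0]>20)&(H[...,0]<35)&(H[...,1]>80)&(H[...,2]>150)).astype(np.uint8)
    m=cv2.morphologyEx(m,cv2.MORPH_OPEN,np.ones((5,5)))
    k=max(cv2.findContours(m,0,1)[0],key=cv2.contourArea); e=cv2.fitEllipse(cv2.convexHull(k)); p=np.array(e[0])+(x,y)
    print(n,p,e[1],atz(n,p,16 if n=="top" else 12))
p=env.read_state()["tool_pos"]
env.move_l([p[0],p[1],400],rate=200)
a=np.radians(-29.2); P=on_bar(a,100,330); q=best(P,a)
env.reach(P,q); set_gripper(40)
env.reach(on_bar(a,100,290),q)
s=env.read_state(); print(s["time_s"],s["tool_pos"],s["qpos"],s["width"],s["force"])
panels([("top",190,178,140),("scene",340,130,160)],"pics/p2.png")
E
```

```text
top stud px [253.8 238.5] 20 [503.133 182.358  22.5  ]
scene stud px [392.436 247.923] 39 [503.948 182.043  22.5  ]
(array([503.357, 182.081,  22.014]), np.float64(0.1141616865920696))
top [234.956 249.008] (60.467247009277344, 61.497154235839844) [470.317 240.635  16.   ]
scene [418.143 254.907] (50.74696731567383, 69.61819458007812) [473.817 245.085  12.   ]
5.275 [557.605 191.627 288.916] [ 0.311  0.389  1.719  0.     1.037 -0.75 ] 39.996573632282086 [0.009 0.409 0.425]
```

View pics/p2.png

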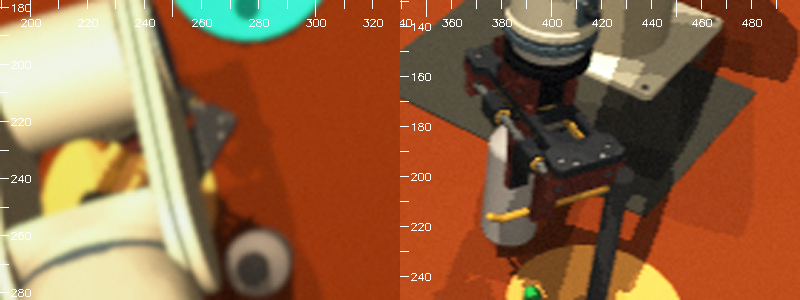

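```bash
sed -i 's/471.2,240.7/471.0,240.5/' h.py
python3 - <<'E'
from h import *
a=np.radians(-29.2)
q=env.read_state()["orientation"]
print(env.move_l(on_bar(a,100,256),rate=80,f_stop=5))
set_gripper(16)
print(env.read_state()["force"])
b=np.radians(-61.3)
for i in range(1,7):
    t=a+(b-a)*i/6; rr=R.from_euler('z',t-a)*R.from_quat(q)
    env.move_l(on_bar(t,100,256),rr.as_quat(),rate=60)
set_gripper(0); s=env.read_state(); print(s["time_s"],s["width"],s["force"],s["tool_pos"])
set_gripper(40)
env.move_l(on_bar(b,100,300),rate=100)
p=env.read_state()["tool_pos"]
env.reach([500,-60,420],best([500,-60,420],b))
s=env.read_state(); print(s["time_s"],s["tool_pos"])
panels([("top",190,188,100),("scene",365,180,110)],"pics/p3.png")
E
```

```text
False
[0.325 0.333 0.353]
8.7 6.8393804725614835 [ 2.907 -0.174 -0.173] [519.398 152.88  256.046]
10.95 [499.816 -59.424 419.021]
```

View pics/p3.png

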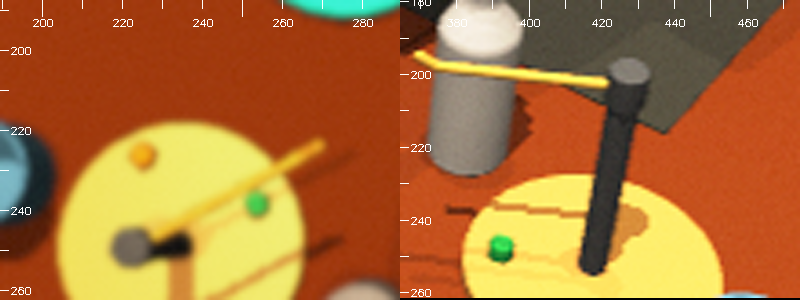

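Run:
```python
from h import *
X,e=tri((369.8,194.8),(269.6,224.0)); d=X[:2]-HUB; print("tip",X,e,np.hypot(*d),np.degrees(np.arctan2(d[1],d[0])))
for n,u in(("top",(269.6,224)),("scene",(369.8,194.8))):
    d=atz(n,u,202)[:2]-HUB; print(n,np.hypot(*d),np.degrees(np.arctan2(d[1],d[0])))
s=stud(); X,e=tri(s["scene"],s["top"]); d=X[:2]-HUB; print("stud",X,e,np.hypot(*d),np.degrees(np.arctan2(d[1],d[0])))
```

```text
tip [538.797 118.61  202.459] 0.04338826013696462 139.4760445805519 -60.91661519787626
top 139.5759665036106 -60.895783773584164
scene 139.39264908089868 -61.134761555715656
top stud px [253.762 238.381] 21 [503.499 182.484  22.5  ]
scene stud px [392.5 248. ] 38 [504.075 182.328  22.5  ]
stud [503.641 182.32   22.118] 0.07166038259856577 66.71106343172742 -60.70609118218781
```

Run:
```python
from h import *
print("top corner -y",tri((265.3,137),(423.5,254.2)),"corner +y",tri((276.7,145.4),(404.5,248.25)))
yaw=np.radians(-17.2); b=yaw+np.pi/2; q=down(b); C=[469.6,-281.2]
print(env.ik([*C,300],q))
env.reach([*C,300],q); set_gripper(40)
print(env.move_l([*C,225],rate=100,f_stop=6))
panels([("scene",240,110,90),("top",372,220,80)],"pics/p4.png")
s=env.read_state(); print(s["time_s"],s["tool_pos"],s["force"])
```

```text
top corner -y (array([ 461.985, -309.407,  143.879]), np.float64(0.46515724896988786)) corner +y (array([ 476.582, -253.188,  147.19 ]), np.float64(0.5052552398627199))
[-0.561  0.313  1.805 -0.     1.024 -0.261]
False
13.3583 [ 469.973 -281.444  225.736] [ 0.479 -0.432  0.569]
```

View pics/p4.png

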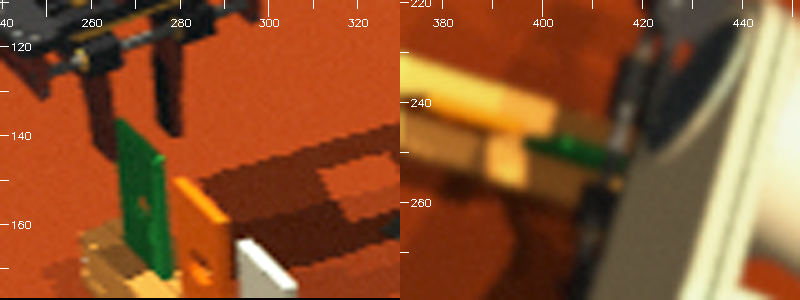

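Run:
```python
from h import *
C=[469.6,-281.2]
print(env.move_l([*C,189],rate=60,f_stop=6))
set_gripper(0); s=env.read_state(); print(s["width"],s["force"])
env.move_l([*C,230],rate=60); s=env.read_state(); print(s["width"],s["force"])
env.move_l([*C,400],rate=200)
a=np.radians(-61.1); q=down(a+np.pi/2)
# eye centre = TCP - (61 + 116-80) in z
P=on_bar(a,190,198.5+97); print(env.ik(P,q))
env.reach([P[0],P[1]-0,400],q); env.move_l(P,rate=120)
s=env.read_state(); print(s["time_s"],s["width"],s["tool_pos"],s["force"])
panels([("scene",340,140,120),("scene",240,120,120),("top",190,180,120),("top",330,210,100)],"pics/p5.png")
```

```text
False
7.957828939713659 [-0.63   0.463  2.219]
7.854975926696404 [-0.336  0.178 -0.918]
[ 0.11   0.348  1.765 -0.     1.029  1.176]
18.9333 7.408073358201859 [563.297  74.088 296.206] [ 0.19   0.164 -1.462]
```

View pics/p5.png

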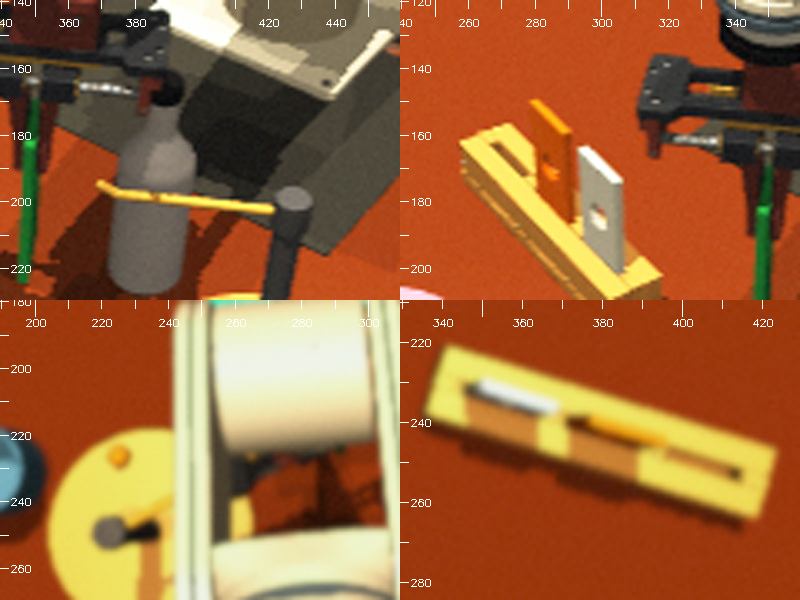

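Run:
```python
from h import *
a=np.radians(-61.1); n=np.array([-np.sin(a),np.cos(a)])
c=env.read_state()["tool_pos"]; 
for h in(0,80,135):
  for s in(-28,28):
    print(h,s,proj("scene",[*(c[:2]+s*n),c[2]-61-116+h]))
im=viewer.camera("scene")
o=crop(im,315,150,75,100,6); cv2.imwrite("pics/p6.png",o)
```

```text
0 -28 [349.461 209.302]
0 28 [346.605 224.314]
80 -28 [350.574 186.102]
80 28 [347.624 201.021]
135 -28 [351.4   168.906]
135 28 [348.381 183.711]
```

View pics/p6.png

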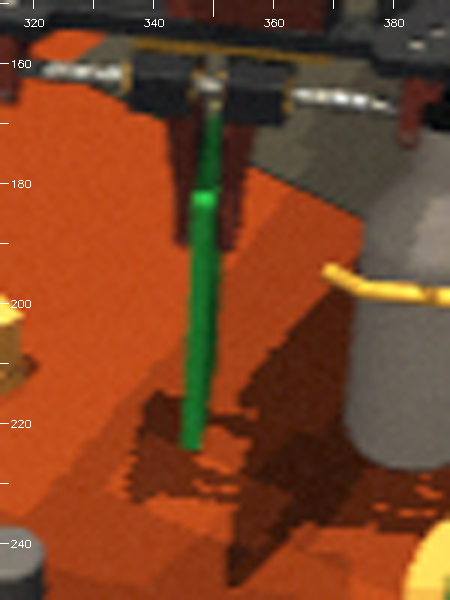

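Run:
```python
from h import *
a=np.radians(-61.0)
st=False
for r in (150,118,85):
    st=env.move_l(on_bar(a,r,198.5+97),rate=60,f_stop=4)
    s=env.read_state(); print(r,st,s["tool_pos"],s["force"],s["width"])
    if st: break
if not st:
    print(env.move_l(on_bar(a,85,187+97),rate=25,f_stop=3)); s=env.read_state(); print(s["time_s"],s["tool_pos"],s["force"])
panels([("scene",340,140,120),("top",190,180,120)],"pics/p7.png")
```

```text
150 False [543.806 109.375 295.569] [-0.839 -0.164 -0.466] 7.802094191176582
118 False [528.186 137.497 295.565] [-0.688 -0.704 -0.531] 7.90522396697559
85 False [512.181 166.341 295.565] [-0.544 -0.03   0.097] 8.297579024758155
False
21.8917 [512.201 166.104 283.866] [-0.205 -0.079 -0.477]
```

View pics/p7.png

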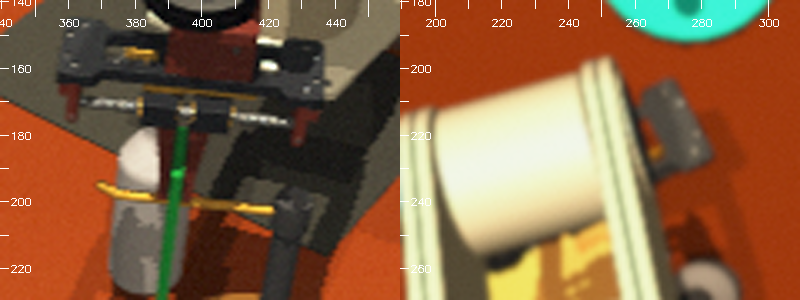

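Run:
```python
from h import *
a=np.radians(-61.0)
print(env.move_l(on_bar(a,85,186.2+97),rate=15,f_stop=2)); s=env.read_state(); print(s["tool_pos"],s["force"])
set_gripper(24); env.hold(0.3); p=env.read_state()["tool_pos"]
env.move_l([p[0],p[1],310],rate=50); env.move_l([p[0],p[1],400],rate=200)
env.reach([500,-100,420],best([500,-100,420],a)); env.hold(1.5)
print(env.read_state()["time_s"])
x=viewer.camera("scene"); env.hold(0.5); y=viewer.camera("scene"); print("diff",cv2.absdiff(x,y)[130:300,340:480].max())
stud()
panels([("scene",340,170,120),("scene",240,120,120),("top",190,180,100),("top",150,180,180)],"pics/p8.png")
```

```text
False
[512.215 166.162 283.239] [-0.37 -0.38 -0.55]
27.6167
diff 17
top stud px [251.078 233.738] 103 [517.755 191.095  22.5  ]
scene stud px [392.564 247.923] 39 [503.734 182.313  22.5  ]
```

View pics/p8.png

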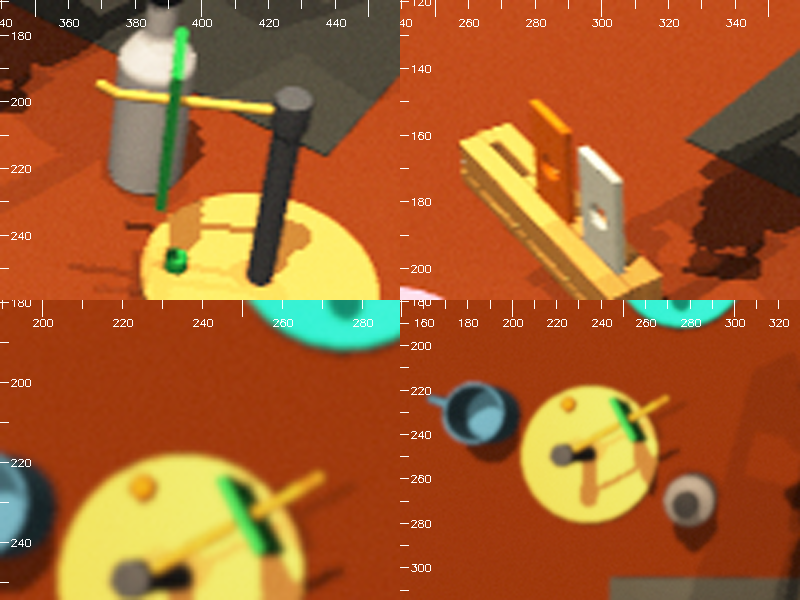

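Run:
```python
from h import *
X,e=tri((369.5,194.6),(269.8,223.9)); d=X[:2]-HUB; print(X,e,np.degrees(np.arctan2(d[1],d[0])))
env.hold(2)
x=viewer.camera("scene").astype(int); env.hold(0.6); y=viewer.camera("scene").astype(int)
d=abs(x-y); print("paddle region diff",d[170:240,380:400].max(),"empty table",d[100:130,200:240].max())
print(env.read_state()["time_s"]); workorder.sign_off()
```

```text
[539.087 117.971 202.96 ] 0.0137930640154309 -60.9399324605385
paddle region diff 10 empty table 14
31.1167
the job is handed in; nothing more can be done
```

The job is done and handed in at about 31 s. I swung the brass bar over the green stud and let go of it. Then I took the green paddle from the rack, threaded its eye onto the bar about 85 mm from the post, released it and moved the arm clear.

**Bar over stud:** after release the bar stood at −60.9° and the stud at −60.7°. With the paddle hung the bar still read −60.9°. The first stud estimates ranged from −61.7° to −64.2° before I refined them by colour segmentation. After hanging I could not measure the stud again in the top view, because the green paddle was picked up along with it. In the scene view the stud had not moved.

**Paddle at rest:** frames taken 0.6 s apart differed no more at the paddle than on an empty stretch of table, so it hangs still.

**Everything else:** the last picture shows the orange and white paddles in the rack and the mug and bottle standing where they were. The tool force readings I took stayed below about 3 N.

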